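# Show the doughnut cutter to the inspection camera

### The job

First push the steriliser's amber door fully shut so that it stays on its catch and its lamp cannot spoil the picture. Then take the red-handled doughnut cutter off its rest and hold it up to the inspection camera: its open cutting rim facing the lens squarely, centred on the lens's axis, 17 cm from the glass, and finish like that, still gripping it and keeping it motionless in the air. Do not touch the camera, and leave the other two cutters and the sugar shaker where they are.

Things in the scene. Friction and masses are not known exactly. Their poses are not given: they have to be found in the camera images.
- ring_cutter: Cutter to be inspected: red handle bar 100 mm long, 24 x 24 mm square, with a steel ring at one end, 76 mm diameter, 30 mm deep, a 26 mm ring inside it. 0.2 kg. Origin: middle of the handle; x axis along it to the open rim (steel from 50 to 80 mm; balance point about 25 mm). At the start level on its rest, origin 50 mm above the table, z up, rim turned roughly away from the robot.
- rim_centre (a point): Centre of the red-handled cutter's open cutting rim: 80 mm along the cutter's x axis from its origin.
- ring_rest: Fixed white rest of the red-handled cutter: base 110 x 64 x 6 mm, two notched uprights 8 mm thick, 38 mm either side of the middle, 68 mm free between them. The handle lies in the notches, between cheeks 54 mm high and 40 mm over their outsides; lift it straight up 20 mm or more to free it. Origin: underside, below the middle of the handle; x as the cutter's.
- cam_head: Blue inspection camera with a black lens (42 mm diameter), fixed on a stand at the back. Origin: middle of the lens's front glass, 325 mm above the table. The lens looks along the NEGATIVE x axis of this frame: towards the robot's side and 0.30 rad (17 degrees) below level; y is level. The housing reaches 76 mm behind the glass and is 62 mm wide, 50 high.
- cam_stand: Stand of the camera, fixed: foot 120 x 130 x 12 mm and a 22 mm post 347 mm high, about 75 mm behind the glass. Origin: on the table; its x axis is level and points away from where the lens looks.
- view_point (a point): The place to show the cutter's rim: the point on the lens's axis 170 mm in front of the glass, about 275 mm above the table.
- door_panel (a joint): Opening angle of the steriliser's door, rad, upright hinge: 0 is fully shut, larger is more open (towards the robot); 0.6 to 1.15 at the start. It swings freely and stays where it is left. Over the last 0.1 rad it meets a sprung ball catch that takes about 6 N at the push point to pass; below about 0.04 rad the catch pulls it shut and keeps it.
- door_hinge (a point): On the door's hinge line, at the door's right (-y) edge in the plane of its outer face, 118 mm above the table. The shut door runs from here 250 mm along the steriliser's +y axis; opened by an angle a, it has turned by a counter-clockwise seen from above.
- door_push (a point): Point on the door's outer face, 170 mm from the hinge line, 185 mm above the table; good to push at. The door: 250 mm wide, 14 thick, 10 to 225 mm above the table, amber pane in an aluminium frame, a black strip 8 mm proud and 12 wide down its free edge. Shut, the outer face looks to the robot (steriliser's -x); the more open, the more to the right (-y).
- steriliser: White ultraviolet steriliser cabinet at the left, fixed, 240 mm deep, 260 wide, 230 high (control box on the roof to 248 mm, 115 mm back from the door). Origin: middle of its underside. x axis from its door to its back, away from the robot; y along its front.
- bun_cutter: Another cutter with a black handle and one plain 76 mm ring; lies level on its own white rest like the red one's; a bystander. Origin: middle of its handle.
- small_cutter: Another cutter with a blue handle and one plain 60 mm ring; lies level on its own white rest like the red one's; a bystander. Origin: middle of its handle.
- sugar_shaker: Glass sugar shaker with steel cap, 70 mm diameter, 120 high; a bystander. Origin: middle of its underside.
Not all that is in view belongs to the job. What is shaped like the ring_cutter but green or pink is not meant.

How it is judged:
By the outcome, as a careful person would: the job done as asked, in the order asked, and still so for the second after the job is handed in, while the arm keeps its last pose, push and grip.
It also fails if it takes over 64 s, if anything falls off the work surface, if the arm or the gripper's body presses on something with over 40 N, if the wrist force passes 120 N, or if a joint passes its speed limit or range.

### The arm

A 6-joint arm with a two-finger parallel gripper is mounted at the origin on the work surface. World frame = base frame: x ahead of the robot, y to its left, z up, the work surface at z = 0. Lengths are in m, angles in rad, forces in N, time in s.
With the tool pointing down it reaches from about 0.35 to 0.975 m from the base axis. Payload 4.9 kg.
Tool frame: the origin (TCP) lies midway between the tips of the shut fingers; the grasp point (between the pads) lies 19 mm behind it; z points along the fingers, x is the direction in which the jaws open and shut, and the axes are right-handed (so a half turn about z gives the same grasp; the last joint's range is limited). The gripper opens to 85 mm and grips with 20 to 120 N. Pads are 22 mm wide; open, the fingers measure 114 mm over their backs; the gripper's body (76 mm by 85 mm) begins 54 mm behind the grasp point. The pads swing forward as they close: fully open they stand 13 mm farther back than shut.
Start: joints at [-1.408, 0.053, 1.613, -0, 1.476, -0.119], TCP at [0.174, -0.6, 0.204] pointing down, gripper open.
Joint ranges: [-3.01, 3.01], [-1.01, 2.22], [0.06, 2.58], [-1.02, 4.17], [0.09, 2.62], [-3.14, 3.14]. Speed limits (rad/s): [2.57, 2.57, 3.14, 3.14, 3.14, 3.14].

### API

Orientations are given as a unit quaternion [x, y, z, w].
In Python, from cell import status, vision, env gives the robot as it stands.
- The arm moves only by the tool play_rows, never from a script. Its argument "increments" is a list of rows, each a list of 3 entries, a list of its own where there are three numbers: the finger opening in mm, from 0 to 85.4, then the shift along the tool's x, y, z in units of 25 mm (1.0 is 25 mm), then the turn about the tool's z in units of 0.08 rad (1.0 is 0.08 rad). A call has 1 to 5 rows; each row shifts and turns the commanded pose from where the row before left it, along the tool's axes as they then stand; what a row does not reach is not made up. A row lasts 1/12 s, in which the tool goes at most 41.7 mm and 7.16 degrees, less where a joint would pass 70% of its speed; a pose out of reach is approached as far as the arm can. A call with a number of a shift or a turn outside -1 to 1 is refused whole. A call with a gripper value outside its range is refused whole. The fingers move at their own pace and stop on an object; "grip_force" is the grip in N (left out, the last holds). Time passes only in rows, so rows that do not move let the fingers close. It gives the time, the measured TCP pose, the force and the opening at its end, in the units of the state.
- status.state(): the state, without advancing time (a new reading comes with each control period).
- vision.read_camera(name): name is "scene" or "top" or "wrist"; returns (picture, depth): 384x512x3 uint8, red, green, blue; 384x512 float32, m along the optical axis (not along the pixel's ray), 0 where there is no reading.
- vision.camera_info(name): a dict with "fx", "fy", "cx", "cy" (pixels), "k1" (the pictures are not rectified: a ray, as slopes to the right and down, at radius r is drawn at 1 + k1 r^2 times it, then the intrinsics apply), "origin" and "orientation" of the camera in the world. Camera axes: x right, y up, looking along -z (the intrinsics and any distortion apply to the point x, -y, -z); pixel columns grow to the right and rows downward; lengths in m; the calibration is good to about 2 mm. A picture is of the moment at which its call begins: read the wrist's pose just before it. camera_info takes no time and is no camera call; for the wrist camera it gives the pose at the moment of the call.
- env.job_done(): hands the job in, once; it reports no verdict.
The state is a dict: "time": time; "qpos": joint angles; "dq": joint speeds; "tau": joint torques, N m; "position": TCP position; "orientation": TCP orientation; "wrist_force": force on the tool from outside, world axes, zero at the start; "ft_torque": the same for the moment, N m; "grip_width": opening from 0.0 (shut) to 1.0 (fully open).
Only numpy, scipy, OpenCV 4.12 (cv2) and the standard library are available. Lean on these libraries where they do the work, as an engineer would, in place of code of your own. Each camera call takes 0.05 s, during which the arm holds its last target.

## Working session

There is one attempt and no reset: what is moved stays moved. The work goes in short steps, Python scripts to look and compute and a tool call to move; the robot and the scene stay as the last step left them, time stands still between calls to the robot, and variables do not carry over. Pictures are saved under pics/ and viewed, and the job is handed in when it is done.

Besides the shell and the picture viewer there is one more tool, called after "Call:" as a command line: name --argument value ..., lists and objects as JSON in quotes. play_rows: Moves the arm, as the interface text tells. Shifts and turns lie within -1 to 1; 1 stands for 25 mm of shift or 0.08 rad of turn. Its arguments: {"type":"object","properties":{"increments":{"type":"array","items":{"type":"array"}},"grip_force":{"type":"number"}},"required":["increments"]}

```bash
ls; mkdir -p pics
python3 - <<'E'
from cell import status, vision, env
import cv2,numpy as np
print(status.state())
for n in ["scene","top","wrist"]:
    i=vision.camera_info(n); print(n,i)
    p,d=vision.read_camera(n)
    cv2.imwrite(f"pics/{n}0.png",p[:,:,::-1]); np.savez(f"{n}0.npz",p=p,d=d,**{k:np.array(v) for k,v in i.items()})
E
```

```text
pics
{'time': 0.0, 'qpos': array([-1.40798018e+00,  5.33637701e-02,  1.61426721e+00,  1.23188887e-05,
        1.47596640e+00, -1.19033064e-01]), 'dq': array([ 0.00149835, -0.00130193,  0.00020285,  0.00038942,  0.00015736,
       -0.00078826]), 'tau': array([ 9.46011933e-04, -3.93679047e+01, -3.70179069e+01,  6.44507978e-06,
        7.11264423e-03, -5.36170489e-06]), 'position': array([ 0.17370993, -0.59969252,  0.20317477]), 'orientation': array([ 7.99415397e-01, -6.00777844e-01, -7.19883805e-04, -6.97522517e-04]), 'wrist_force': array([ 0.04322237, -0.5662404 , -0.41327166]), 'ft_torque': array([-0.01661368, -0.01358927, -0.03622153]), 'grip_width': 1.001724677632553}
scene {'fx': 354.12048993528276, 'fy': 354.12048993528276, 'cx': 249.37052380107164, 'cy': 191.99443070911994, 'k1': -0.01682051322033212, 'origin': array([0.68607294, 0.77937311, 0.8641677 ]), 'orientation': array([0.04963952, 0.43183357, 0.89543358, 0.09619977])}
top {'fx': 359.2127508158664, 'fy': 359.2127508158664, 'cx': 249.0262948159322, 'cy': 201.31112879722588, 'k1': -0.004528933592774034, 'origin': array([ 0.38561674, -0.04120979,  1.35878179]), 'orientation': array([-0.04086936,  0.03511111,  0.71249853, -0.69960185])}
wrist {'fx': 296.2280366195068, 'fy': 296.2280366195068, 'cx': 254.68425895520036, 'cy': 189.69092790723272, 'k1': -0.07353241892943711, 'origin': array([ 0.25147596, -0.57818559,  0.37225253]), 'orientation': array([-0.12740968,  0.09703147, -0.59277719,  0.78928251])}
```

View pics/scene0.png

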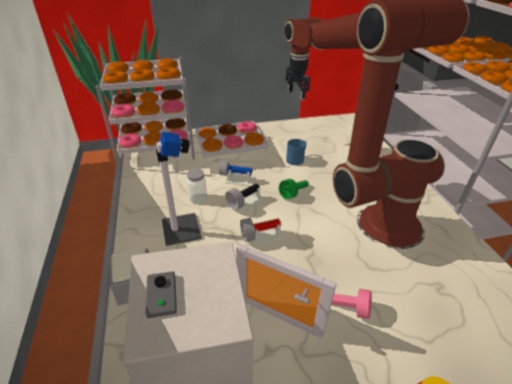

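View pics/top0.png

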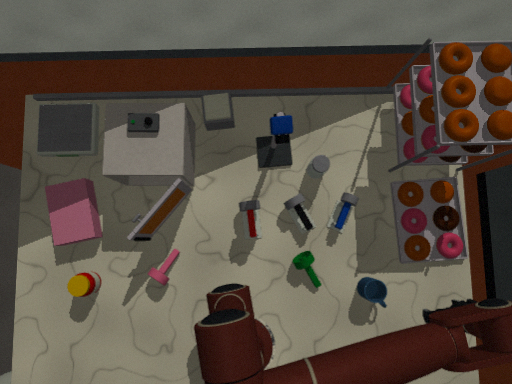

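View pics/wrist0.png

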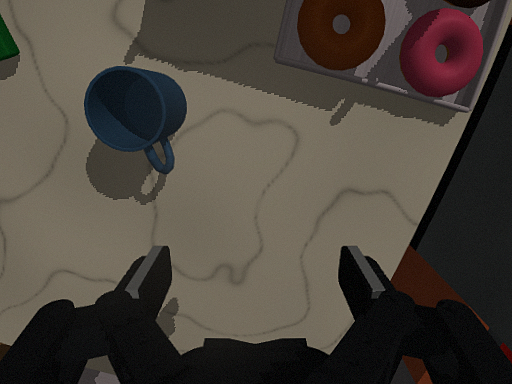

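Top view: red cutter at about (250,218) and door from about (188,182) to (138,238). The camera is at (282,125), the stand foot at (273,150), and the steriliser at (150,145). Scene view: the red handle is at (262,227) and the camera at (172,145). Next I'll measure these.

```bash
cat > h.py <<'E'
import numpy as np,cv2
from scipy.spatial.transform import Rotation as R
def load(n):
    z=np.load(n); return dict(z)
def snap(name,tag):
    from cell import vision
    i=vision.camera_info(name); p,d=vision.read_camera(name)
    cv2.imwrite(f"pics/{tag}.png",p[:,:,::-1]); i=dict(i,p=p,d=d); np.savez(tag+".npz",**{k:np.array(v) for k,v in i.items()}); return i
def rays(c,uv):
    uv=np.atleast_2d(np.asarray(uv,float))
    K=np.array([[c['fx'],0,c['cx']],[0,c['fy'],c['cy']],[0,0,1]],float)
    n=cv2.undistortPoints(uv[:,None,:],K,np.array([float(c['k1']),0,0,0,0]))[:,0]
    d=np.c_[n[:,0],-n[:,1],-np.ones(len(n))]
    return R.from_quat(c['orientation']).apply(d)   # unit depth
def pts(c,uv):
    uv=np.atleast_2d(np.asarray(uv)); dd=c['d'][uv[:,1].astype(int),uv[:,0].astype(int)]
    return c['origin']+rays(c,uv)*dd[:,None], dd
def onplane(c,uv,z):
    r=rays(c,uv); t=(z-c['origin'][2])/r[:,2]; return c['origin']+r*t[:,None]
def cloud(c):
    v,u=np.mgrid[0:384,0:512]; P,dd=pts(c,np.c_[u.ravel(),v.ravel()]); P=P.reshape(384,512,3); P[c['d']<=0]=np.nan; return P
def proj(c,X):
    q=R.from_quat(c['orientation']).inv().apply(np.atleast_2d(X)-c['origin']); n=np.c_[q[:,0]/-q[:,2],-q[:,1]/-q[:,2]]
    r2=(n**2).sum(1,keepdims=True); n=n*(1+c['k1']*r2); return n*[c['fx'],c['fy']]+[c['cx'],c['cy']]
def hsv(c): return cv2.cvtColor(c['p'],cv2.COLOR_RGB2HSV)
E
python3 - <<'E'
from h import *
np.set_printoptions(precision=4,suppress=True)
for n in ['top','scene']:
    c=load(n+'0.npz'); P=cloud(c); H=hsv(c); h,s,v=[H[...,k].astype(int) for k in range(3)]
    print(n,'table z',np.nanmedian(P[200:330,60:460,2]) )
    red=((h<6)|(h>174))&(s>150)&(v>90)&(P[...,0]>.4)&(P[...,0]<.8)&(abs(P[...,1])<.3)&(P[...,2]<.15)
    m=P[red]; print('red',len(m),np.median(m,0),m.min(0),m.max(0))
    ev,V=np.linalg.eigh(np.cov(m[:,:2].T)); print('axis',V[:,1], np.arctan2(V[1,1],V[0,1]))
    vv,uu=np.where(red); print('px',uu.min(),uu.max(),vv.min(),vv.max())
    blue=(h>100)&(h<130)&(s>140)&(P[...,2]>.25)
    m=P[blue];print('blue',len(m),np.median(m,0),m.min(0),m.max(0)); 
    am=(h>8)&(h<22)&(s>180)&(P[...,2]<.3)&(P[...,1]>.05)&(P[...,2]>.03)&(P[...,0]<.9)
    m=P[am]; print('amber',len(m))
    if len(m):
        print(m.min(0),m.max(0))
        mm=m; cen=np.median(mm,0); U,S,Vt=np.linalg.svd(mm-mm.mean(0),full_matrices=False); print('normal',Vt[2],mm.mean(0),S)
E
python3 - <<'E'
import cv2
from h import *
for n,(a,b,c2,d2) in dict(top=(90,250,90,350),scene=(120,340,100,350)).items():
    p=cv2.imread(f'pics/{n}0.png')[a:b,c2:d2]; cv2.imwrite(f'pics/{n}0z.png',cv2.resize(p,None,fx=3,fy=3 if n=='top' else 2.7,interpolation=cv2.INTER_CUBIC)[:600,:800])
E
```

```text
top table z 0.001029237483465395
red 7 [ 0.4142 -0.0512  0.0633] [ 0.4035 -0.0515  0.0602] [ 0.4685 -0.0452  0.0671]
axis [-0.9945 -0.1049] -3.0364826269223424
px 253 255 217 235
blue 418 [ 0.7096 -0.1292  0.3631] [ 0.1525 -0.6531  0.2587] [0.7589 0.2845 0.6928]
amber 548
[0.1753 0.0764 0.0495] [0.5605 0.5844 0.2893]
normal [-0.4918 -0.5409 -0.6823] [0.469  0.2818 0.1235] [2.4424 1.1652 0.7091]
scene table z 0.0017340049346182274
red 165 [ 0.4444 -0.0292  0.06  ] [ 0.4017 -0.0451  0.0419] [ 0.4871 -0.0199  0.0654]
axis [-0.9945 -0.1051] -3.0362857706400033
px 254 279 219 230
blue 424 [ 0.7164 -0.1007  0.3543] [ 0.6849 -0.1532  0.3134] [ 0.7474 -0.0919  0.3695]
amber 2519
[0.2491 0.2082 0.0332] [0.5628 0.5392 0.1932]
normal [-0.6603 -0.751  -0.0007] [0.4909 0.2724 0.1165] [2.8137 2.2827 0.1008]
```

View pics/top0z.png

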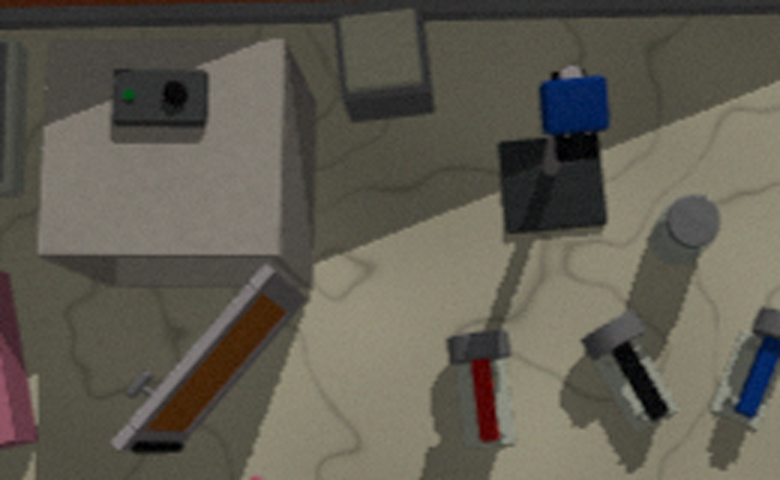

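View pics/scene0z.png

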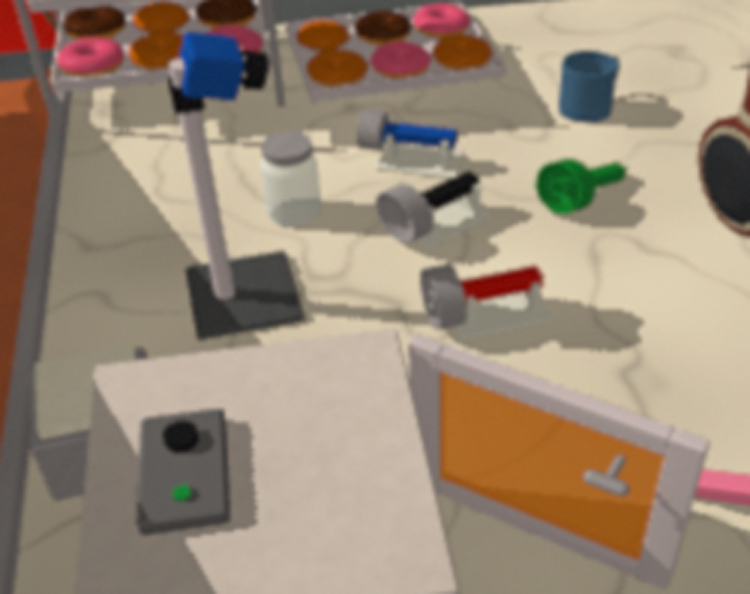

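Run:
```python
from h import *
np.set_printoptions(precision=4,suppress=True)
t=load('top0.npz'); s=load('scene0.npz')
z=lambda a,b:(a/3+90-.33,b/3+90-.33)
roof=onplane(t,[z(38,255),z(282,255),z(286,40)],.23); print('roof',roof, np.linalg.norm(roof[1]-roof[0]),np.linalg.norm(roof[2]-roof[1]))
e=roof[0]-roof[1]; print('yaw from front',np.arctan2(-e[0],e[1])); e=roof[2]-roof[1]; print('yaw side',np.arctan2(e[1],e[0]))
dt=onplane(t,[z(112,443),z(128,450),z(265,265),z(300,295)],.225); print('door top',dt, np.linalg.norm(dt[0]-dt[2]))
zs=lambda a,b:(a/3+100-.33,b/2.7+120-.33)
print('scene door top', onplane(s,[zs(707,442),zs(410,338)],.225))
print('scene roof', onplane(s,[zs(398,333),zs(95,370)],.23))
print('foot top', onplane(t,[z(498,142),z(601,137),z(606,227),z(507,236)],.012))
print('foot scene', onplane(s,[zs(187,270),zs(288,253),zs(302,310),zs(199,338)],.012))
# red
for n,c in (('top',t),('scene',s)):
    H=hsv(c); h,sa,v=[H[...,k].astype(int) for k in range(3)]
    m=(((h<8)|(h>172))&(sa>120)&(v>60)).astype(np.uint8)
    nn,l,st,ce=cv2.connectedComponentsWithStats(m)
    for k in range(1,nn):
        if st[k,4]>40: print(n,st[k],ce[k])
    b=((h>100)&(h<130)&(sa>140)).astype(np.uint8)
    nn,l,st,ce=cv2.connectedComponentsWithStats(b)
    for k in range(1,nn):
        if st[k,4]>40: print(n,'blue',st[k],ce[k])
```

```text
roof [[0.6021 0.4348 0.23  ]
 [0.597  0.174  0.23  ]
 [0.8341 0.1701 0.23  ]] 0.2609102934379342 0.23719965227507325
yaw from front -0.019648375510980986
yaw side -0.016331006912542235
door top [[0.4011 0.3536 0.225 ]
 [0.3935 0.3366 0.225 ]
 [0.5874 0.1931 0.225 ]
 [0.5543 0.1557 0.225 ]] 0.2459108994008942
scene door top [[0.394  0.3491 0.225 ]
 [0.5852 0.1907 0.225 ]]
scene roof [[0.5943 0.1872 0.23  ]
 [0.8332 0.1809 0.23  ]]
foot top [[ 0.7793 -0.0615  0.012 ]
 [ 0.7831 -0.1936  0.012 ]
 [ 0.6658 -0.1964  0.012 ]
 [ 0.6566 -0.0705  0.012 ]]
foot scene [[ 0.7848 -0.178   0.012 ]
 [ 0.6657 -0.1865  0.012 ]
 [ 0.6609 -0.0771  0.012 ]
 [ 0.7753 -0.0533  0.012 ]]
top [417  66  16  28 248] [424.8024  79.7581]
top [400  85  12  24 171] [405.8421  96.5439]
top [421 125  16  25 198] [428.2374 136.9091]
top [404 138  11  21 133] [409.1654 148.5789]
top [432 146  17   8  47] [440.8723 149.1489]
top [414 157  14   6  41] [420.4146 159.4146]
top [401 208  26  26 344] [413.8576 220.3663]
top [247 210  10  27 173] [251.2081 222.8266]
top [437 232  26  26 407] [449.5676 245.1155]
top [157 249  
[... 511 characters left out ...]
9955]
scene [  289     0   179   199 15126] [368.9966  74.0055]
scene [154  86   9   6  46] [157.9783  88.1739]
scene [162  99  22  14 225] [172.2178 105.5067]
scene [112 103  23  14 250] [122.628 109.896]
scene [238 121  18  12 166] [246.4277 126.6807]
scene [109 124  10  15  97] [113.8763 130.9691]
scene [171 129  16  11  82] [180.4634 133.0854]
scene [119 133  22  14 237] [129.5612 139.9114]
scene [224 135  19  13 191] [232.911  141.3979]
scene [ 338  164   84   83 3145] [385.0919 211.2973]
scene [254 219  27  12 195] [266.9385 224.6718]
scene [333 290  38  28 533] [355.9587 302.3902]
scene blue [160 132  22  25 424] [169.7665 144.316 ]
scene blue [228 166  24   7 112] [239.2589 168.9911]
```

Estimates: hinge at about (0.577, 0.181), door angle about 0.88 rad, cabinet yaw about -0.02. I'll turn the tool so its axes match the world (−y tool = +x world, −x tool = +y world), shut the fingers and travel to the door.

Call:
play_rows --increments '[[0,[0,-1,0],0.88],[0,[0,-1,0],0.88],[0,[0,-1,0],0.88],[0,[0,-1,0],0.88],[0,[-1,-1,0],0]]'

```text
time: 0.57
position: [0.2975, -0.5593, 0.2037]
orientation: [-0.706, 0.709, -0.0, -0.0]
wrist_force: [-0.4, 0.5, 0.2]
grip_width: 0.296
```

Call:
play_rows --increments '[[0,[-1,-0.5,0],0],[0,[-1,-0.5,0],0],[0,[-1,-0.5,0],0],[0,[-1,-0.5,0],0],[0,[-1,-0.5,0],0]]'

```text
time: 0.98
position: [0.3598, -0.4314, 0.2039]
orientation: [0.707, -0.707, -0.0, -0.0]
wrist_force: [-0.1, 0.7, 0.1]
grip_width: 0.003
```

Call:
play_rows --increments '[[0,[-1,-0.5,0],0],[0,[-1,-0.5,0],0],[0,[-1,-0.5,0],0],[0,[-1,-0.5,0],0],[0,[-1,-0.5,0],0]]'

```text
time: 1.4
position: [0.4221, -0.3064, 0.2041]
orientation: [-0.707, 0.707, 0.0, 0.0]
wrist_force: [-0.2, -0.5, 0.2]
grip_width: 0.002
```

Call:
play_rows --increments '[[0,[-1,0,0],0],[0,[-1,0,0],0],[0,[-1,0,0],0],[0,[-1,0,0],0],[0,[-1,0,0],0]]'

```text
time: 1.82
position: [0.4215, -0.1815, 0.204]
orientation: [0.707, -0.707, -0.0, 0.0]
wrist_force: [0.4, 0.2, -0.5]
grip_width: -0.001
```

Call:
play_rows --increments '[[0,[-1,0,0],0],[0,[-1,0,0],0],[0,[-1,0,0],0],[0,[-1,0,0],0],[0,[-1,0,0],0]]'

```text
time: 2.23
position: [0.4214, -0.0566, 0.2041]
orientation: [-0.707, 0.707, 0.0, -0.0]
wrist_force: [0.4, -0.1, 0.1]
grip_width: -0.001
```

```bash
python3 -c "
from h import *
c=snap('wrist','w1'); print(c['origin'],R.from_quat(c['orientation']).apply([0,0,-1]))"
```

```text
[ 0.50239506 -0.05732087  0.37307786] [-3.16568324e-01  5.53294330e-05 -9.48569709e-01]
```

View pics/w1.png

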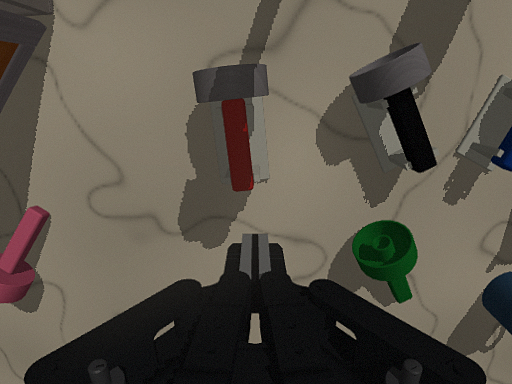

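The wrist view shows the red handle from (233,100) to (243,190) and its ring at (193-268, 65-102). I'll measure it from here.

Run:
```python
from h import *
np.set_printoptions(precision=4,suppress=True)
c=load('w1.npz'); H=hsv(c); h,s,v=[H[...,k].astype(int) for k in range(3)]
m=(((h<8)|(h>172))&(s>120)&(v>40)).astype(np.uint8); m[:, :180]=0;m[:,290:]=0
ct=max(cv2.findContours(m,0,1)[0],key=cv2.contourArea); print(cv2.contourArea(ct))
P=cloud(c); vv,uu=np.where(m>0); q=P[vv,uu]; top=q[(q[:,2]>.057)&(q[:,2]<.067)]; print(np.median(q[:,2]),len(top),len(q))
tp=(m>0)&(P[...,2]>.058); tp=cv2.morphologyEx(tp.astype(np.uint8),cv2.MORPH_OPEN,np.ones((3,3)))
ct=max(cv2.findContours(tp,0,1)[0],key=cv2.contourArea)
X=onplane(c,ct[:,0,:],.062)
r=cv2.minAreaRect((X[:,:2]*1000).astype(np.float32)); print(r, cv2.boxPoints(r))
```

```text
1964.5
nan 1997 2074
((446.69482421875, -38.990234375), (97.77861785888672, 23.05306053161621), 5.848291873931885) [[396.8855 -32.5053]
 [399.2345 -55.4383]
 [496.5042 -45.4752]
 [494.1552 -22.5421]]
```

Call:
play_rows --increments '[[0,[-1,0,0.3],0],[0,[-1,0,0.3],0],[0,[-1,0,0.3],0],[0,[-1,0,0.3],0],[0,[-1,0,0.3],0]]'

```text
time: 2.7
position: [0.4215, 0.0682, 0.1664]
orientation: [0.707, -0.707, 0.0, 0.0]
wrist_force: [0.9, -0.5, 0.9]
grip_width: -0.003
```

Call:
play_rows --increments '[[0,[-1,0,0],0],[0,[-1,0.2,0],0],[0,[-1,0.2,0],0],[0,[-1,0.2,0],0],[0,[-1,0,0],0]]'

```text
time: 3.12
position: [0.4059, 0.1932, 0.1666]
orientation: [0.707, -0.707, -0.0, 0.0]
wrist_force: [0.6, -0.2, 1.2]
grip_width: 0.002
```

Call:
play_rows --increments '[[0,[-1,0,0],0],[0,[-1,0,0],0],[0,[0,0,0],0]]'

```text
time: 3.37
position: [0.4063, 0.245, 0.1667]
orientation: [0.708, -0.706, -0.001, -0.0]
wrist_force: [-0.0, -0.1, -0.7]
grip_width: -0.005
```

```bash
python3 -c "
from h import *
snap('wrist','w2');snap('scene','s2')"
```

```text
(no output)
```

View pics/w2.png

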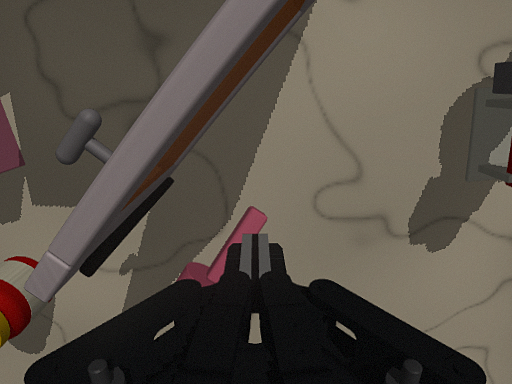

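View pics/s2.png

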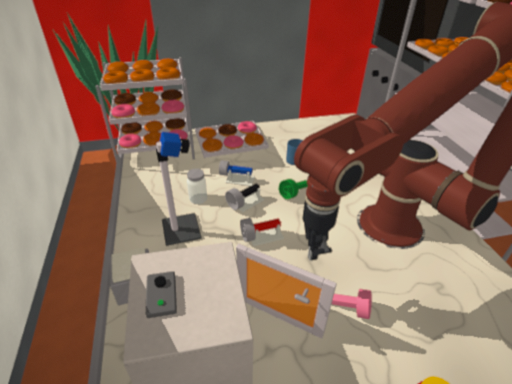

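The fingers stand in front of the door's outer face, with the door still open. I'll push along its arc.

Call:
play_rows --increments '[[0,[-0.5,-0.45,0],0],[0,[-0.5,-0.45,0],0],[0,[-0.5,-0.45,0],0],[0,[-0.4,-0.4,0],0],[0,[-0.4,-0.4,0],0]]'

```text
time: 3.88
position: [0.4611, 0.2987, 0.1666]
orientation: [-0.707, 0.708, -0.0, -0.001]
wrist_force: [1.2, -1.2, 0.3]
grip_width: -0.0
```

Call:
play_rows --increments '[[0,[-0.4,-0.4,0],0],[0,[-0.3,-0.4,0],0],[0,[-0.2,-0.4,0],0],[0,[-0.2,-0.4,0],0],[0,[-0.2,-0.4,0],0]]'

```text
time: 4.3
position: [0.5112, 0.3307, 0.1666]
orientation: [-0.707, 0.708, -0.0, -0.001]
wrist_force: [-0.3, -0.7, -0.3]
grip_width: -0.002
```

```bash
python3 -c "
from h import *
snap('wrist','w3')"
```

```text
(no output)
```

View pics/w3.png

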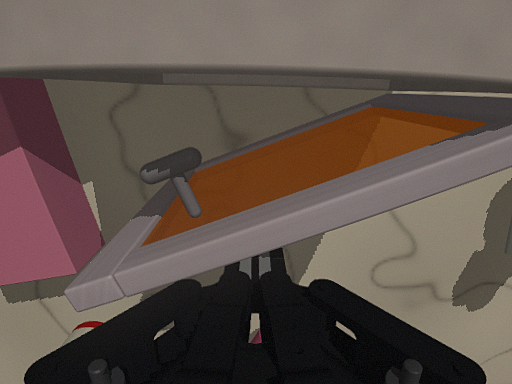

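The door is now about 0.33 rad open, with the fingers behind it. I'll keep pushing and check force at the catch.

Call:
play_rows --increments '[[0,[-0.3,-0.5,0],0],[0,[-0.2,-0.5,0],0],[0,[-0.1,-0.3,0],0],[0,[0,-0.2,0],0]]'

```text
time: 4.68
position: [0.5487, 0.3464, 0.1668]
orientation: [-0.707, 0.707, 0.0, -0.0]
wrist_force: [0.3, -1.1, -0.5]
grip_width: -0.002
```

Call:
play_rows --increments '[[0,[0,-0.2,0],0],[0,[0,-0.2,0],0],[0,[0,-0.1,0],0]]'

```text
time: 4.93
position: [0.5591, 0.3468, 0.1668]
orientation: [0.707, -0.707, -0.001, 0.002]
wrist_force: [-9.0, -1.4, 4.2]
grip_width: -0.004
```

Call:
play_rows --increments '[[0,[0,-0.15,0],0],[0,[0,-0.15,0],0]]'

```text
time: 5.1
position: [0.5666, 0.347, 0.1668]
orientation: [0.707, -0.707, -0.001, 0.001]
wrist_force: [-3.3, -0.4, 0.4]
grip_width: -0.001
```

Call:
play_rows --increments '[[0,[0,-0.1,0],0],[0,[0,-0.1,0],0]]'

```text
time: 5.27
position: [0.5731, 0.347, 0.1669]
orientation: [0.707, -0.707, 0.0, 0.0]
wrist_force: [-9.8, -1.1, 0.9]
grip_width: -0.004
```

```bash
python3 -c "
from h import *
snap('wrist','w4')"
```

```text
(no output)
```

View pics/w4.png

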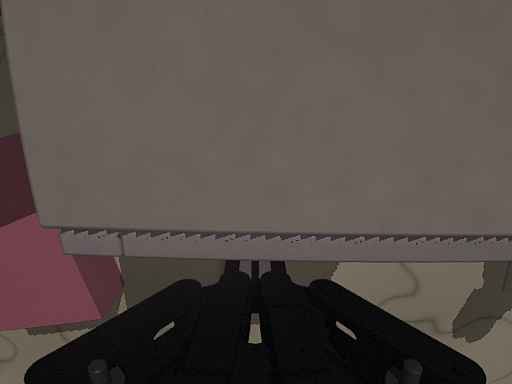

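Call:
play_rows --increments '[[0,[0,-0.1,0],0],[0,[0,0,0],0]]'

```text
time: 5.48
position: [0.5727, 0.347, 0.1668]
orientation: [0.707, -0.707, -0.002, 0.003]
wrist_force: [-12.1, -1.6, 5.4]
grip_width: -0.0
```

Call:
play_rows --increments '[[0,[0,0.3,0],0],[0,[0,0.5,0],0],[0,[0,1,0],0],[0,[0,1,0],0]]'

```text
time: 5.82
position: [0.5057, 0.347, 0.167]
orientation: [-0.707, 0.707, -0.0, 0.001]
wrist_force: [-0.1, 0.3, -0.4]
grip_width: 0.003
```

```bash
python3 -c "
from h import *
snap('wrist','w5');snap('top','t5')
p=cv2.imread('pics/t5.png')[90:250,90:350]; cv2.imwrite('pics/t5z.png',cv2.resize(p,None,fx=3,fy=3,interpolation=2))"
```

```text
(no output)
```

View pics/w5.png

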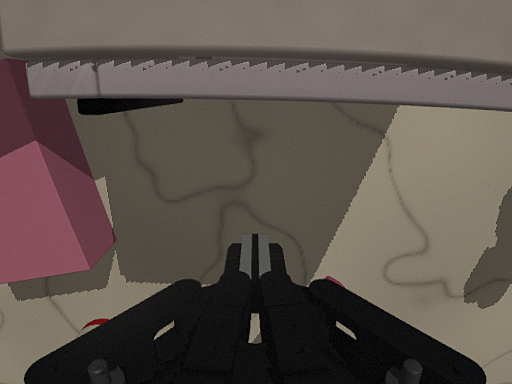

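View pics/t5z.png

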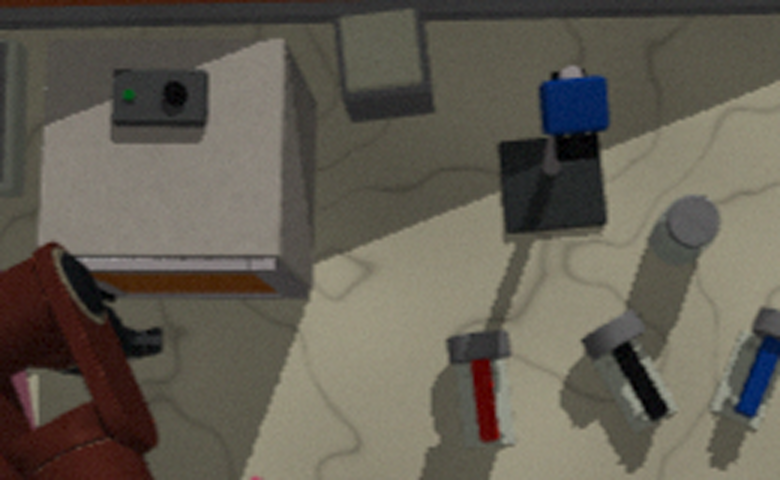

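Run:
```python
from h import *
np.set_printoptions(precision=4,suppress=True)
c=load('w5.npz'); g=cv2.cvtColor(c['p'],cv2.COLOR_RGB2GRAY).astype(float)
cols=np.arange(130,500,10)
dv=[];rv=[]
for u in cols:
    col=cv2.GaussianBlur(g,(5,5),1)[:,u]; d=np.diff(col)
    b=85+np.argmin(d[85:118]); dv.append(b); r=40+np.argmin(d[40:70]); rv.append(r)
A=onplane(c,np.c_[cols,dv],.225);B=onplane(c,np.c_[cols,rv],.23)
for n,X in(('door',A),('roof',B)):
    l=cv2.fitLine(X[:,:2].astype(np.float32),cv2.DIST_HUBER,0,.001,.001).ravel(); print(n,l, 'yaw',np.arctan(-l[0]/l[1]))
    print(X[[0,-1]])
```

```text
door [0.0208 0.9998 0.5846 0.3276] yaw -0.020817474
[[0.5851 0.3917 0.225 ]
 [0.5831 0.2564 0.225 ]]
roof [0.0245 0.9997 0.6005 0.3261] yaw -0.02450438
[[0.6017 0.3879 0.23  ]
 [0.5983 0.2635 0.23  ]]
```

The door's front edge is parallel to the roof's front edge to within 0.004 rad, so it is on its catch. Next I'll look at the inspection camera from above.

Call:
play_rows --increments '[[0,[0,0,-1],0],[0,[0,0,-1],0],[0,[1,0,-1],0],[0,[1,0,-1],0],[0,[1,0,-1],0]]'

```text
time: 6.33
position: [0.5062, 0.2714, 0.2934]
orientation: [0.707, -0.707, 0.001, -0.001]
wrist_force: [1.8, 0.8, -0.2]
grip_width: 0.003
```

Call:
play_rows --increments '[[0,[1,-0.2,-1],0],[0,[1,-0.2,-1],0],[0,[1,-0.2,-1],0],[0,[1,-0.2,-1],0],[0,[1,-0.2,-1],0]]'

```text
time: 6.75
position: [0.5314, 0.1456, 0.4188]
orientation: [-0.707, 0.707, -0.001, 0.001]
wrist_force: [0.3, 0.5, -0.0]
grip_width: -0.004
```

Call:
play_rows --increments '[[0,[1,-0.2,-1],0],[0,[1,-0.2,0],0],[0,[1,-0.2,0],0],[0,[1,-0.2,0],0],[0,[1,-0.2,0],0]]'

```text
time: 7.17
position: [0.5565, 0.0204, 0.4426]
orientation: [-0.707, 0.707, -0.001, 0.001]
wrist_force: [-0.3, -0.4, -0.6]
grip_width: -0.003
```

Call:
play_rows --increments '[[0,[1,-0.2,0],0],[0,[1,-0.2,0],0],[0,[1,-0.2,0],0],[0,[1,-0.2,0],0],[0,[0,0,0],0]]'

```text
time: 7.58
position: [0.5766, -0.0823, 0.4413]
orientation: [-0.705, 0.709, -0.001, -0.001]
wrist_force: [0.5, 0.3, 0.3]
grip_width: -0.002
```

```bash
python3 -c "
from h import *
c=snap('wrist','w6');print(c['origin'])"
```

```text
[ 0.65743437 -0.08301123  0.61025253]
```

View pics/w6.png

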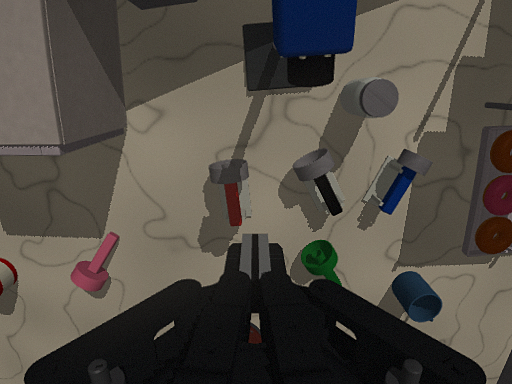

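The housing is at (275-355, 0-52), partly cut off at the top, and the lens at (288-334, 52-86). I'll move a little forward to get all of it in view.

Call:
play_rows --increments '[[0,[0,-0.8,0],0],[0,[0,-0.8,0],0],[0,[0,-0.8,0],0],[0,[0,0,0],0],[0,[0,0,0],0]]'

```text
time: 8.05
position: [0.6362, -0.0772, 0.4412]
orientation: [0.708, -0.707, -0.0, 0.0]
wrist_force: [-0.7, -0.0, -0.5]
grip_width: 0.002
```

```bash
python3 -c "
from h import *
c=snap('wrist','w7');print(c['origin'])
p=cv2.imread('pics/w7.png')[0:200,200:440]; cv2.imwrite('pics/w7z.png',cv2.resize(p,None,fx=3,fy=3,interpolation=2))"
```

```text
[ 0.71724478 -0.07779853  0.61010524]
```

View pics/w7z.png

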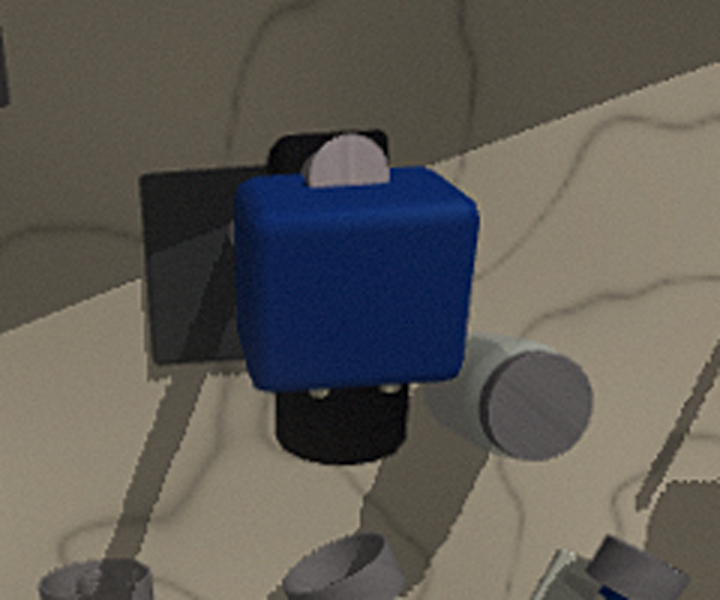

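Run:
```python
from h import *
np.set_printoptions(precision=4,suppress=True)
c=load('w7.npz'); P=cloud(c); H=hsv(c); h,s,v=[H[...,k].astype(int) for k in range(3)]
b=((h>100)&(h<130)&(s>140)&(P[...,2]>.28)); b[200:]=0
q=P[b]; print(len(q),q.min(0),q.max(0))
# RANSAC-free: top face = brightest normals; iterative plane fit
sel=np.abs(q[:,2]-np.nanmedian(q[:,2]))<.02; m=q[sel]
for it in range(8):
    mu=m.mean(0); U,S,Vt=np.linalg.svd(m-mu,full_matrices=False); n=Vt[2]*np.sign(Vt[2,2]); m=q[np.abs((q-mu)@n)<.0025]
print('top face',len(m),mu,'n',n,'tilt',np.arccos(n[2]),'yaw of x axis?',np.arctan2(-n[1],-n[0]))
on=np.zeros(b.shape,np.uint8); on[b]=(np.abs((P[b]-mu)@n)<.003); 
on=cv2.morphologyEx(on,cv2.MORPH_OPEN,np.ones((3,3)))
ct=max(cv2.findContours(on,0,1)[0],key=cv2.contourArea)[:,0]
r=rays(c,ct); t=((mu-c['origin'])@n)/(r@n); X=c['origin']+r*t[:,None]
e1=np.array([n[2],0,-n[0]]);e1/=np.linalg.norm(e1); e2=np.cross(n,e1)
Y=np.c_[(X-mu)@e1,(X-mu)@e2]
rc=cv2.minAreaRect((Y*1000).astype(np.float32)); print('rect',rc)
for w in cv2.boxPoints(rc)/1000: print(mu+e1*w[0]+e2*w[1])
cen=mu+e1*rc[0][0]/1000+e2*rc[0][1]/1000; print('cen',cen)
# lens
blk=((v<50)&(P[...,2]>.29)).astype(np.uint8); blk[:115]=0; blk[170:]=0; blk[:,:285]=0; blk[:,345:]=0
vv,uu=np.where(blk>0); print('lens px',uu.min(),uu.max(),vv.min(),vv.max(),len(vv))
L=P[blk>0]; print(L.min(0),L.max(0))
for row in range(130,156,3):
    k=uu[vv==row]; 
    if len(k): print(row,k.min(),k.max(),P[row,(k.min()+k.max())//2], onplane(c,[[(k.min()+k.max())/2,row]],.345)[0])
```

```text
5285 [ 0.6626 -0.1627  0.31  ] [ 0.759  -0.0982  0.3712]
top face 4176 [ 0.712  -0.1304  0.3636] n [-0.2808 -0.0201  0.9596] tilt 0.28535979493840163 yaw of x axis? 0.07149567546817545
rect ((-1.2512588500976562, -0.18082046508789062), (49.376869201660156, 58.5174560546875), 3.2022666931152344)
[ 0.6854 -0.1027  0.3564]
[ 0.6889 -0.1611  0.3562]
[ 0.7362 -0.1584  0.3701]
[ 0.7327 -0.0999  0.3703]
cen [ 0.7108 -0.1305  0.3632]
lens px 285 335 127 154 1007
[ 0.6621 -0.1526  0.3261] [ 0.6886 -0.1036  0.3559]
130 292 335 [ 0.6852 -0.1286  0.3502] [ 0.6846 -0.1301  0.345 ]
133 292 335 [ 0.6826 -0.1288  0.3499] [ 0.6819 -0.1302  0.345 ]
136 292 335 [ 0.6797 -0.1293  0.3483] [ 0.6793 -0.1304  0.345 ]
139 292 335 [ 0.6769 -0.1297  0.3471] [ 0.6766 -0.1306  0.345 ]
142 292 334 [ 0.6741 -0.1299  0.3466] [ 0.6739 -0.1303  0.345 ]
145 292 334 [ 0.6713 -0.1303  0.3456] [ 0.6712 -0.1304  0.345 ]
148 294 333 [ 0.6686 -0.1305  0.3457] [ 0.6684 -0.131   0.345 ]
151 299 329 [ 0.6658 -0.1315  0.3456] [ 0.6657 -0.1317  0.345 ]
154 307 318 [ 0.6626 -0.1303  0.3436] [ 0.6629 -0.1305  0.345 ]
```

Lens glass centre is about (0.668, −0.132, 0.325) with axis yaw about 0.06, so the view point is about (0.506, −0.142, 0.275). That height agrees with the 275 mm given. The tool can't tilt, so I'll have to pivot the cutter in the grip by about 0.30 rad. First I'll go to the cutter.

Call:
play_rows --increments '[[0,[0,1,0],0],[0,[0,1,0],0],[0,[-0.5,1,0.5],0],[0,[-0.5,1,1],0],[85,[-0.5,1,1],0]]'

```text
time: 8.52
position: [0.5093, -0.0399, 0.3808]
orientation: [-0.707, 0.707, -0.002, 0.001]
wrist_force: [0.2, 0.3, 0.3]
grip_width: 0.127
```

Call:
play_rows --increments '[[85,[0,1,1],0],[85,[0,1,1],0],[85,[0,0.9,1],0],[85,[0,0,1],0],[85,[0,0,1],0]]'

```text
time: 8.93
position: [0.4369, -0.0401, 0.2544]
orientation: [0.707, -0.707, 0.002, -0.001]
wrist_force: [-0.1, -0.5, -0.0]
grip_width: 0.845
```

Call:
play_rows --increments '[[85,[0,0,1],0],[85,[0,0,1],-0.65],[85,[0,0,1],-0.62],[85,[0,0,0],0],[85,[0,0,0],0]]'

```text
time: 9.35
position: [0.437, -0.0399, 0.1789]
orientation: [0.742, -0.671, -0.001, 0.0]
wrist_force: [0.0, 0.6, 0.6]
grip_width: 0.997
```

```bash
python3 -c "
from h import *
from cell import status
c=snap('wrist','w8');s=status.state();print(s['position'],R.from_quat(s['orientation']).as_matrix())"
```

```text
[ 0.4382547  -0.04027492  0.1807354 ] [[ 1.00628315e-01 -9.94922662e-01  1.68496503e-03]
 [-9.94923906e-01 -1.00629179e-01 -4.36299623e-04]
 [ 6.03641030e-04 -1.63250789e-03 -9.99998485e-01]]
```

View pics/w8.png

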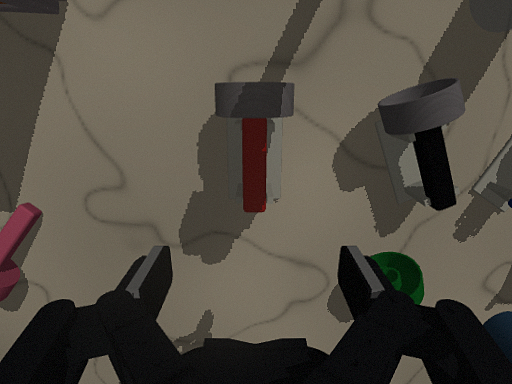

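The handle is at (242–267, 118–212) and lines up with the gripper. One quick measurement before going down.

Run:
```python
from h import *
np.set_printoptions(precision=4,suppress=True)
c=load('w8.npz'); H=hsv(c); h,s,v=[H[...,k].astype(int) for k in range(3)]; P=cloud(c)
m=(((h<8)|(h>172))&(s>120)&(v>40)&(P[...,2]>.058)); m[:, :200]=0;m[:,300:]=0
m=cv2.morphologyEx(m.astype(np.uint8),cv2.MORPH_OPEN,np.ones((3,3)))
ct=max(cv2.findContours(m,0,1)[0],key=cv2.contourArea)
X=onplane(c,ct[:,0,:],.062); r=cv2.minAreaRect((X[:,:2]*1000).astype(np.float32)); print(r)
# ring rim far edge
st=(P[...,2]>.08)&(abs(P[...,0]-.51)<.05)&(abs(P[...,1]+.03)<.06); q=P[st]; print(len(q),q.min(0),q.max(0),q[:,2].max())
```

```text
((446.26287841796875, -38.80101776123047), (94.90824127197266, 23.158706665039062), 5.723536491394043)
1890 [ 0.4937 -0.0565  0.08  ] [ 0.5276 -0.0071  0.0889] 0.08890822777664131
```

Call:
play_rows --increments '[[85,[0,0,1],0],[85,[0,0,1],0],[85,[0,0,1],0],[85,[0,0,1],0],[85,[0,0,1],0]]' --grip_force 30

```text
time: 9.82
position: [0.4405, -0.0409, 0.0566]
orientation: [0.742, -0.671, 0.003, -0.001]
wrist_force: [0.6, -0.6, -0.1]
grip_width: 0.995
```

Call:
play_rows --increments '[[85,[0,0,0.8],0],[60,[0,0,0],0],[0,[0,0,0],0],[0,[0,0,0],0],[0,[0,0,0],0]]'

```text
time: 10.23
position: [0.4404, -0.0409, 0.0373]
orientation: [0.742, -0.67, 0.002, -0.001]
wrist_force: [-0.1, 0.4, -0.5]
grip_width: 0.448
```

Call:
play_rows --increments '[[0,[0,0,0],0],[0,[0,0,0],0],[0,[0,0,0],0]]'

```text
time: 10.48
position: [0.4387, -0.0405, 0.0353]
orientation: [0.742, -0.67, 0.001, -0.0]
wrist_force: [-0.6, -0.0, -0.5]
grip_width: 0.008
```

```bash
python3 -c "
from h import *
c=snap('wrist','w9');snap('scene','s9')
p=cv2.imread('pics/s9.png')[150:300,180:400]; cv2.imwrite('pics/s9z.png',cv2.resize(p,None,fx=3,fy=3,interpolation=2))"
```

```text
(no output)
```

View pics/w9.png

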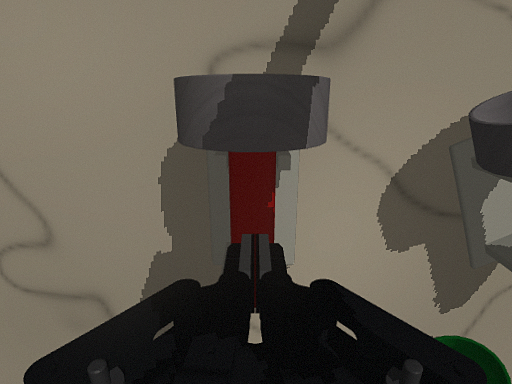

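View pics/s9z.png

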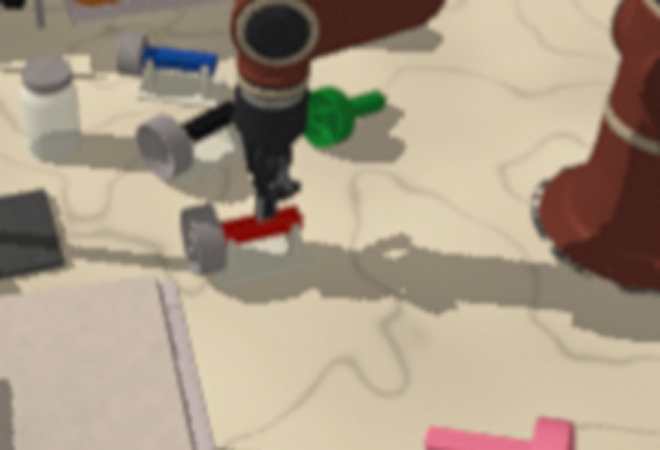

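Run:
```python
from h import *
from cell import status
np.set_printoptions(precision=4,suppress=True)
c=load('w9.npz');P=cloud(c);s=status.state();print(s['position'],s['wrist_force'],s['grip_width'],c['origin'],c['origin']-s['position'])
for uv in [(248,238),(262,238),(248,250),(262,250),(248,265),(262,265),(240,280),(270,280),(254,200),(254,225),(230,300)]: print(uv,P[uv[1],uv[0]])
print(proj(c,[s['position']]))
q=load('s9.npz');print('scene TCP',proj(q,[s['position'],[.4465,-.039,.062]]))
t=load('w8.npz');print(t['origin'])
```

```text
[ 0.4386 -0.0404  0.0351] [0.076  0.0055 3.7361] -0.0009277849279145646 [ 0.5189 -0.0329  0.2044] [0.0803 0.0075 0.1692]
(248, 238) [ 0.4491 -0.0367  0.0709]
(262, 238) [ 0.449  -0.0438  0.0694]
(248, 250) [ 0.4491 -0.0369  0.0829]
(262, 250) [ 0.4494 -0.0435  0.0823]
(248, 265) [ 0.4492 -0.0372  0.0956]
(262, 265) [ 0.4492 -0.0432  0.0947]
(240, 280) [ 0.4493 -0.0343  0.1067]
(270, 280) [ 0.4499 -0.046   0.1059]
(254, 200) [ 0.4666 -0.0379  0.0627]
(254, 225) [ 0.4518 -0.0394  0.0609]
(230, 300) [ 0.4491 -0.0313  0.1187]
[[253.489  226.6937]]
scene TCP [[267.4409 227.3137]
 [265.5405 222.0786]]
[ 0.5178 -0.0325  0.3477]
```

Run:
```python
from h import *
np.set_printoptions(precision=4,suppress=True)
for n,tcp in (('w1',[.4214,-.0566,.2041]),('w7',[.6362,-.0772,.4412]),('w9',[.4386,-.0404,.0351])):
    c=load(n+'.npz');P=cloud(c); tcp=np.array(tcp)
    print(n,[ (P[r,248]-tcp).round(4) for r in (230,234,236,238,250)], proj(c,[tcp+[.011,0,0],tcp]))
```

```text
w1 [array([-0.1031,  0.0086, -0.2048]), array([0.0104, 0.0028, 0.0304]), array([0.0103, 0.0027, 0.0323]), array([0.0111, 0.0026, 0.036 ]), array([0.0108, 0.0024, 0.0473])] [[253.5236 210.6314]
 [253.5411 226.828 ]]
w7 [array([-0.2181,  0.0142, -0.4375]), array([0.0113, 0.0028, 0.0322]), array([0.011 , 0.0027, 0.0338]), array([0.0103, 0.0027, 0.0347]), array([0.0113, 0.0024, 0.0484])] [[253.598  210.5399]
 [253.5923 226.7369]]
w9 [array([0.0104, 0.0039, 0.0266]), array([0.0102, 0.0038, 0.0309]), array([0.0103, 0.0037, 0.0333]), array([0.0105, 0.0037, 0.0358]), array([0.0105, 0.0035, 0.0478])] [[255.2567 210.5781]
 [253.463  226.6902]]
```

The fingers closed above the handle: `grip_width` is about 0 when the 24 mm bar should read about 0.28. Both depth views put the visible tips about 28–30 mm above the reported TCP. I'll trust the pictures, reopen and go about 28 mm lower. Even if the reported TCP is right, that depth still clears the rest's base.

Call:
play_rows --increments '[[0,[0,0,-0.6],0],[85,[0,0,-0.6],0],[85,[0,0,0],0],[85,[0,0,0],0],[85,[0,0,0],0]]'

```text
time: 11.0
position: [0.4377, -0.0402, 0.0637]
orientation: [0.742, -0.67, -0.0, 0.0]
wrist_force: [-0.2, 0.1, 0.7]
grip_width: 0.565
```

Call:
play_rows --increments '[[85,[0,0,0],0],[85,[0,0,0],0],[85,[0,0,0],0]]'

```text
time: 11.25
position: [0.4375, -0.0402, 0.0636]
orientation: [0.742, -0.67, -0.001, 0.0]
wrist_force: [0.7, 0.7, 0.6]
grip_width: 0.973
```

Run:
```python
from h import *
np.set_printoptions(precision=4,suppress=True)
c=snap('wrist','w10');P=cloud(c); H=hsv(c); h,s,v=[H[...,k].astype(int) for k in range(3)]
print(c['origin'])
m=(((h<8)|(h>172))&(s>120)&(v>40)&(P[...,2]>.058)); m[:, :200]=0;m[:,300:]=0
m=cv2.morphologyEx(m.astype(np.uint8),cv2.MORPH_OPEN,np.ones((3,3)))
ct=max(cv2.findContours(m,0,1)[0],key=cv2.contourArea)
X=onplane(c,ct[:,0,:],.062); r=cv2.minAreaRect((X[:,:2]*1000).astype(np.float32)); print(r)
```

```text
[ 0.5183 -0.0327  0.2324]
((445.55523681640625, -38.90498733520508), (93.22312927246094, 23.007883071899414), 5.781363487243652)
```

View pics/w10.png

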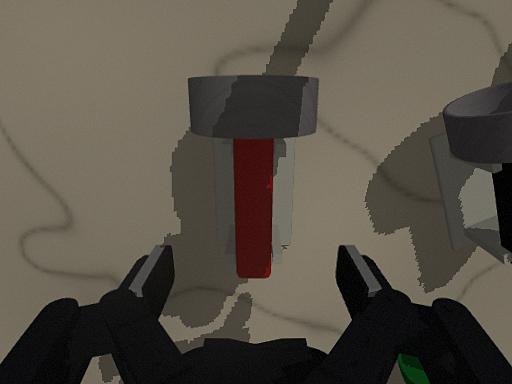

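Call:
play_rows --increments '[[85,[0,0,0.8],0],[85,[0,0,0.8],0],[85,[0,0,0.6],0],[85,[0,0,0],0]]'

```text
time: 11.63
position: [0.4349, -0.0395, 0.0058]
orientation: [0.742, -0.67, -0.003, 0.002]
wrist_force: [-0.5, 0.4, -1.0]
grip_width: 0.993
```

Call:
play_rows --increments '[[40,[0,0,0],0],[15,[0,0,0],0],[0,[0,0,0],0],[0,[0,0,0],0],[0,[0,0,0],0]]'

```text
time: 12.05
position: [0.4389, -0.0404, 0.0104]
orientation: [0.742, -0.67, 0.001, -0.001]
wrist_force: [0.4, -0.5, 1.2]
grip_width: 0.294
```

Call:
play_rows --increments '[[0,[0,0,0],0],[0,[0,0,0],0],[0,[0,0,0],0],[0,[0,0,0],0]]'

```text
time: 12.38
position: [0.439, -0.0403, 0.0105]
orientation: [0.742, -0.67, 0.001, -0.001]
wrist_force: [-1.6, 2.4, 6.1]
grip_width: 0.279
```

It is gripped: 0.279 × 85 ≈ 24 mm. Now lifting straight up 50 mm.

Call:
play_rows --increments '[[0,[0,0,-0.2],0],[0,[0,0,-0.4],0],[0,[0,0,-0.5],0],[0,[0,0,-0.5],0],[0,[0,0,-0.4],0]]'

```text
time: 12.8
position: [0.4379, -0.0404, 0.0604]
orientation: [0.742, -0.67, 0.0, 0.0]
wrist_force: [0.4, -0.5, -2.7]
grip_width: 0.276
```

Run:
```python
from h import *
from cell import status
np.set_printoptions(precision=4,suppress=True)
s=status.state();print(s['position'],s['wrist_force'],s['grip_width'])
c=snap('wrist','w11');P=cloud(c)
q=snap('scene','s11');p=q['p'][150:300,180:400,::-1]; cv2.imwrite('pics/s11z.png',cv2.resize(p,None,fx=3,fy=3,interpolation=2))
for r in (165,180,195,210,220,230): print(P[r,255])
```

```text
[ 0.4379 -0.0404  0.0604] [ 0.351  -0.5321 -2.6917] 0.2763202514639991
[ 0.4957 -0.0352  0.1354]
[ 0.4836 -0.0365  0.1116]
[ 0.4767 -0.0372  0.1107]
[ 0.4699 -0.0379  0.1108]
[ 0.4654 -0.0384  0.1113]
[ 0.4604 -0.0389  0.1107]
```

View pics/w11.png

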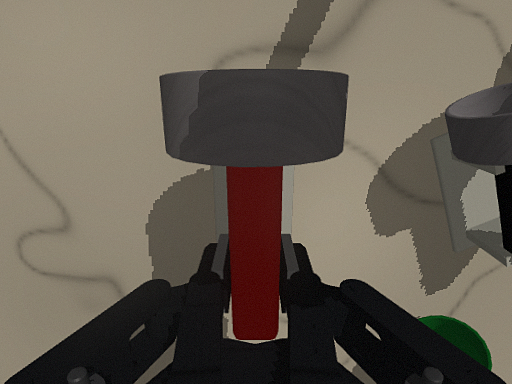

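View pics/s11z.png

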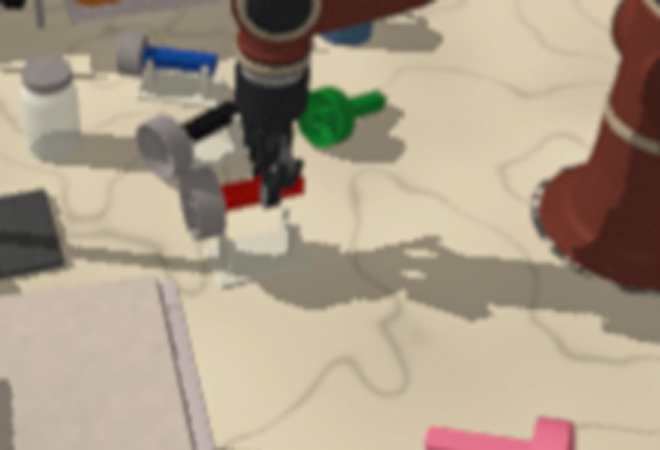

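Lifted level, with the handle's top at z = 0.111. Now I'll pivot it in the grip: back 20 mm so the ring stands over the rest's front upright, then press down gently at low grip force.

Call:
play_rows --increments '[[0,[0,0.4,0],0],[0,[0,0.4,0],0],[0,[0,0,0.2],0],[0,[0,0,0.2],0],[0,[0,0,0],0]]' --grip_force 20

```text
time: 13.32
position: [0.4177, -0.0421, 0.0486]
orientation: [0.742, -0.67, -0.001, 0.0]
wrist_force: [-3.0, 1.6, 1.4]
grip_width: 0.271
```

Call:
play_rows --increments '[[0,[0,0,0.15],0],[0,[0,0,0.15],0],[0,[0,0,0.1],0],[0,[0,0,0],0]]'

```text
time: 13.65
position: [0.4161, -0.0421, 0.0389]
orientation: [0.742, -0.67, -0.003, 0.002]
wrist_force: [-11.3, 0.8, 8.2]
grip_width: 0.272
```

```bash
cat > tilt.py <<'E'
import sys
from h import *
from cell import status
np.set_printoptions(precision=4,suppress=True)
s=status.state();print(s['position'],s['wrist_force'],s['grip_width'])
c=snap('wrist',sys.argv[1]);P=cloud(c);H=hsv(c); h,sa,v=[H[...,k].astype(int) for k in range(3)]
m=(((h<8)|(h>172))&(sa>120)&(v>30)).astype(np.uint8); m[:,:215]=0;m[:,295:]=0
m=cv2.erode(m,np.ones((5,5))); q=P[m>0]; q=q[np.isfinite(q[:,0])]
q=q[np.linalg.norm(q-np.median(q,0),axis=1)<.08]
T=R.from_quat(s['orientation']).as_matrix(); L=(q-s['position'])@T   # tool frame
a=-L[:,1]; z=-L[:,2]
k=np.ones(len(a),bool)
for _ in range(6):
    f=np.polyfit(a[k],z[k],1); k=np.abs(z-np.polyval(f,a))<.002
print('n',k.sum(),'pitch',np.arctan(f[0]),'top height over TCP at a=0',f[1],'a range',a[k].min(),a[k].max())
fx=np.polyfit(a[k],L[k,0],1); print('lateral',fx)
E
python3 tilt.py w12
```

```text
[ 0.4161 -0.0421  0.0389] [-11.2941   0.7767   8.2497] 0.2721823064948725
n 6123 pitch 0.1478778333180345 top height over TCP at a=0 0.05197921850342772 a range -0.04078482018523417 0.040220521157647446
lateral [-0.0022  0.0007]
```

View pics/w12.png

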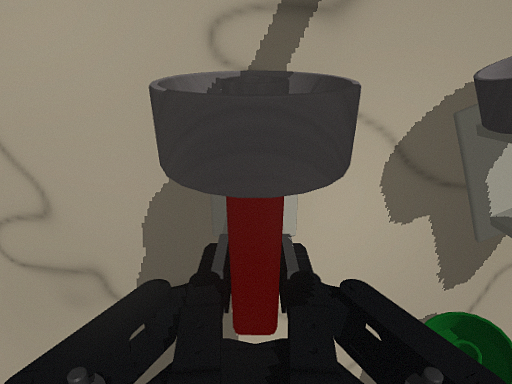

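The pivot works: pitch is 0.148 rad so far. Continuing.

Call:
play_rows --increments '[[0,[0,0,0.15],0],[0,[0,0,0.15],0],[0,[0,0,0],0]]'

```text
time: 13.95
position: [0.415, -0.0421, 0.0307]
orientation: [0.742, -0.67, -0.004, 0.003]
wrist_force: [-14.0, 0.5, 8.0]
grip_width: 0.276
```

```bash
python3 tilt.py w13
```

```text
[ 0.415  -0.0421  0.0307] [-13.9784   0.5421   8.0411] 0.2759836241850354
n 4502 pitch 0.26222144719608725 top height over TCP at a=0 0.05332259439252999 a range -0.04115282334024917 0.028817147756448454
lateral [-0.0008  0.0007]
```

Call:
play_rows --increments '[[0,[0,0,0.1],0],[0,[0,0,0],0],[0,[0,0,0],0]]'

```text
time: 14.25
position: [0.4149, -0.0421, 0.0283]
orientation: [0.742, -0.67, -0.004, 0.003]
wrist_force: [-14.1, 0.6, 8.6]
grip_width: 0.274
```

```bash
python3 tilt.py w14
```

```text
[ 0.4149 -0.0421  0.0283] [-14.06     0.5811   8.5788] 0.27428433730875096
n 3972 pitch 0.29644862471100497 top height over TCP at a=0 0.053734338566944796 a range -0.04169299766991974 0.024746677577301042
lateral [-0.002   0.0007]
```

Pitch is now 0.296. I'll firm the grip and lift clear.

Call:
play_rows --increments '[[0,[0,0,0],0],[0,[0,0,-0.2],0],[0,[0,0,-0.4],0],[0,[0,0,-0.8],0],[0,[0,0,-0.8],0]]' --grip_force 60

```text
time: 14.72
position: [0.418, -0.0422, 0.0846]
orientation: [0.742, -0.67, -0.001, 0.0]
wrist_force: [0.3, -0.3, -2.1]
grip_width: 0.271
```

Call:
play_rows --increments '[[0,[0,0,-0.8],0],[0,[0,0,0],0],[0,[0,0,0],0]]'

```text
time: 14.97
position: [0.4197, -0.0427, 0.1059]
orientation: [0.742, -0.67, 0.002, -0.001]
wrist_force: [1.5, -0.6, -2.7]
grip_width: 0.27
```

```bash
python3 tilt.py w15
```

```text
[ 0.4197 -0.0427  0.1059] [ 1.4986 -0.6354 -2.7277] 0.2703137455260707
n 4055 pitch 0.2895481264660275 top height over TCP at a=0 0.05359764806520244 a range -0.04168878067357917 0.025632461362247394
lateral [-0.0031  0.0007]
```

View pics/w15.png

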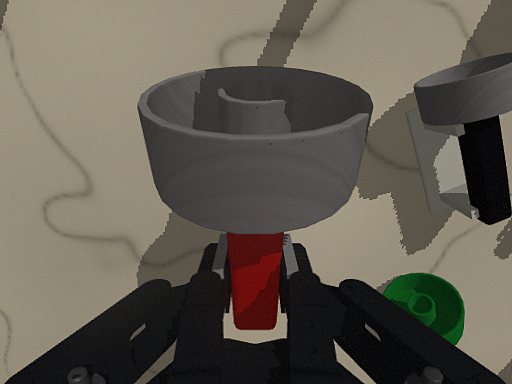

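Run:
```python
from h import *
np.set_printoptions(precision=4,suppress=True)
# bias check at level
def fit(tag,pos,quat):
    c=load(tag+'.npz');P=cloud(c);H=hsv(c); h,sa,v=[H[...,k].astype(int) for k in range(3)]
    m=(((h<8)|(h>172))&(sa>120)&(v>30)).astype(np.uint8); m[:,:215]=0;m[:,295:]=0
    q=P[cv2.erode(m,np.ones((5,5)))>0]; q=q[np.isfinite(q[:,0])]; T=R.from_quat(np.array(quat)/np.linalg.norm(quat)).as_matrix(); L=(q-pos)@T; a=-L[:,1];z=-L[:,2]; k=np.abs(z-np.median(z))<.03
    for _ in range(6): f=np.polyfit(a[k],z[k],1);k=np.abs(z-np.polyval(f,a))<.002
    return np.arctan(f[0]),f[1],a[k].min(),a[k].max()
print('level',fit('w11',[.4379,-.0404,.0604],[.742,-.67,0,0]))
c=load('w15.npz'); pos=np.array([.4197,-.0427,.1059]); T=R.from_quat(np.array([.742,-.67,.002,-.001])/np.linalg.norm([.742,-.67])).as_matrix()
im=c['p'][:,:,::-1].copy()
for th,col in ((.29,(0,255,0)),(.30,(0,255,255))):
    a0,zc=.0086,.0437; C=np.array([.0007,-(a0+.08*np.cos(th)),-(zc+.08*np.sin(th))]); ph=np.linspace(0,2*np.pi,73)
    up=np.array([0,np.sin(th),-np.cos(th)]) # tool frame: a=-y,z=-z ; up perp=( -sin in a, +cos in z)
    circ=C+.038*(np.cos(ph)[:,None]*np.array([1,0,0])+np.sin(ph)[:,None]*up)
    uv=proj(c,pos+circ@T.T)
    cv2.polylines(im,[np.round(uv*8).astype(np.int32)],True,col,1,cv2.LINE_AA,3)
cv2.imwrite('pics/w15o.png',cv2.resize(im[40:260,110:400],None,fx=2.7,fy=2.7,interpolation=2))
```

```text
level (np.float64(-0.004886289905608652), np.float64(0.050781279791936106), np.float64(-0.03939619428668108), np.float64(0.050765257837335306))
```

View pics/w15o.png

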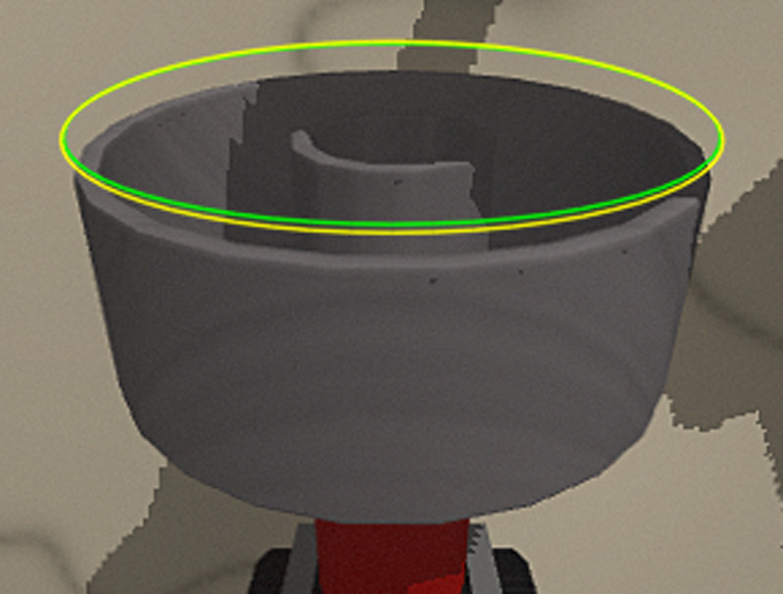

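Run:
```python
from h import *
np.set_printoptions(precision=4,suppress=True)
def fr(tag,pos,quat,rows):
    c=load(tag+'.npz');P=cloud(c); q=np.array(quat)/np.linalg.norm(quat);T=R.from_quat(q).as_matrix()
    for r in rows:
        L=(P[r,253]-pos)@T; print(tag,r,'a',-L[1],'z',-L[2])
fr('w11',[.4379,-.0404,.0604],[.742,-.67,0,0],[68,70,72,75,100,130,155,160,163,200,300,330,336])
fr('w15',[.4197,-.0427,.1059],[.742,-.67,.002,-.001],[64,66,68,72,80,130,136,138,140,150,180,210,228,240,260,300,320,326])
```

```text
w11 68 a 0.09756790376322635 z -0.061632600077681364
w11 70 a 0.08701711552516563 z 0.07632777575927557
w11 72 a 0.0864099007882754 z 0.07712348563928623
w11 75 a 0.08555415004343976 z 0.07753773404847691
w11 100 a 0.07844009259027308 z 0.07581635171464257
w11 130 a 0.069374249058748 z 0.0755929477228523
w11 155 a 0.06157911314981276 z 0.07626693888386199
w11 160 a 0.06002922451589963 z 0.07658764615853353
w11 163 a 0.05911454318175428 z 0.07685516179019175
w11 200 a 0.03696562153202553 z 0.051116010046522616
w11 300 a -0.014488652142446563 z 0.05143960490522521
w11 330 a -0.033395524217102276 z 0.05130895907286006
w11 336 a -0.038121739676090324 z 0.050591544916264115
w15 64 a 0.10418454583723032 z -0.1075660378320981
w15 66 a 0.09178194577707176 z 0.030019746800399424
w15 68 a 0.09068253678732094 z 0.033698480670878855
w15 72 a 0.08915696339269691 z 0.0319434367639369
w15 80 a 0.08592090396266193 z 0.029237916025394096
w15 130 a 0.06939536561489386 z 0.07548583249205792
w15 136 a 0.0711012959786582 z 0.10041007791239583
w15 138 a 0.0708355482470223 z 0.101709500191481
w15 140 a 0.07030925440965506 z 0.10124934387184041
w15 150 a 0.0677270159400413 z 0.09983665981796809
w15 180 a 0.05993473399081457 z 0.09842985913934714
w15 210 a 0.050591289329800365 z 0.09524870678477149
w15 228 a 0.04464422555839489 z 0.09398104114153179
w15 240 a 0.02317228783471173 z 0.0608417611213349
w15 260 a 0.011839403224642898 z 0.05778017354739374
w15 300 a -0.016934422818542915 z 0.04842447142827274
w15 320 a -0.03450436677838415 z 0.04303298616485103
w15 326 a -0.04005577001409361 z 0.04154461304988419
```

Estimates from the handle, ring and rim put the rim centre at about (83, 66) mm ahead of and above the reported TCP, with pitch about 0.29. Now raising and moving to the view point, turning to the lens's yaw.

Call:
play_rows --increments '[[0,[0,0,-1],0.52],[0,[0,0,-1],0],[0,[0,0,-1],0],[0,[0.4,0,-0.8],0],[0,[0.6,0,-0.3],0]]'

```text
time: 15.43
position: [0.4206, -0.0671, 0.2086]
orientation: [0.729, -0.685, 0.001, -0.001]
wrist_force: [1.2, 0.1, -2.3]
grip_width: 0.272
```

Call:
play_rows --increments '[[0,[0.8,0,0],0],[0,[0.8,0,0],0],[0,[0.8,0,0],0],[0,[0.5,0.1,0],0],[0,[0.25,0,0],0]]'

```text
time: 15.85
position: [0.421, -0.147, 0.2045]
orientation: [0.727, -0.686, -0.002, 0.001]
wrist_force: [-0.5, 0.8, -2.1]
grip_width: 0.271
```

Call:
play_rows --increments '[[0,[0,0,0],0],[0,[0,0,0],0],[0,[0,0,0],0]]'

```text
time: 16.1
position: [0.4218, -0.1453, 0.2061]
orientation: [0.728, -0.685, -0.001, -0.0]
wrist_force: [-0.9, -0.3, -3.3]
grip_width: 0.27
```

```bash
python3 tilt.py w16
python3 - <<'E'
from h import *
for n in ('scene','top'):
    c=snap(n,n[0]+'16'); a,b,x,y=(110,260,130,350) if n=='scene' else (90,260,220,400)
    cv2.imwrite(f'pics/{n[0]}16z.png',cv2.resize(c['p'][a:b,x:y,::-1],None,fx=3.5,fy=3.5,interpolation=2))
E
```

```text
[ 0.4218 -0.1453  0.2061] [-0.859  -0.2784 -3.2998] 0.26962262617060395
n 4055 pitch 0.2901434046809745 top height over TCP at a=0 0.05356123991251157 a range -0.042360590016424726 0.025825052281275105
lateral [-0.0027  0.0007]
```

View pics/s16z.png

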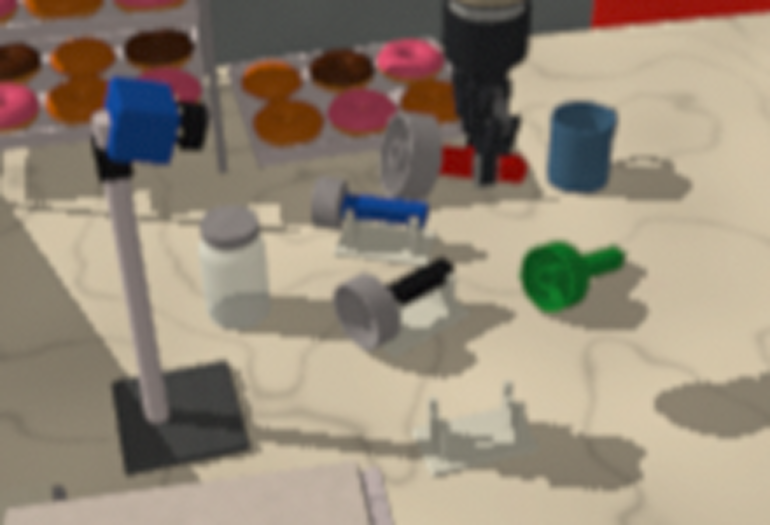

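View pics/t16z.png

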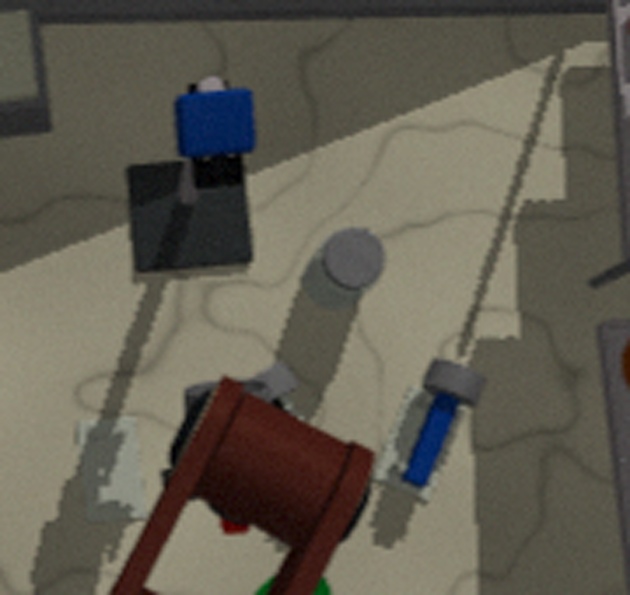

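View pics/w16.png

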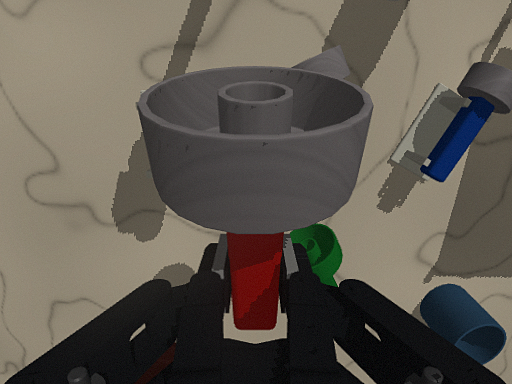

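The scene view shows the cutter held in front of the lens, rim towards it, with rest and bystanders undisturbed. I'll overlay the predicted rim and lens circles on the scene and wrist pictures to check both estimates independently.

```bash
cat > ov.py <<'E'
from h import *
import sys
from cell import status
np.set_printoptions(precision=4,suppress=True)
s=status.state(); pos=s['position'];T=R.from_quat(s['orientation']).as_matrix()
tag=sys.argv[1]; th=.292; A,Z=float(sys.argv[2]),float(sys.argv[3])
ph=np.linspace(0,2*np.pi,73)
up=np.array([0,np.sin(th),-np.cos(th)]);C=np.array([.0007,-A,-Z]); ax=np.array([0,-np.cos(th),-np.sin(th)])
def ring(C,r): return pos+(C+r*(np.cos(ph)[:,None]*np.array([1.,0,0])+np.sin(ph)[:,None]*up))@T.T
O=np.array([.668,-.132,.325]);psi=.062
d=np.array([np.cos(.3)*np.cos(psi),np.cos(.3)*np.sin(psi),np.sin(.3)]);yl=np.array([-np.sin(psi),np.cos(psi),0]);uu=np.cross(d,yl)
lens=O+.021*(np.cos(ph)[:,None]*yl+np.sin(ph)[:,None]*uu)
rc=pos+T@C; rel=rc-O
print('rim',rc,'dist along',-rel@d,'lat',rel@yl,'vert',rel@uu,'angle',np.arccos(np.clip((T@ax)@d,-1,1)), 'cutter ax',T@ax)
for n,(a,b,x,y,f) in dict(s=(110,260,130,350,3.5),w=(40,260,110,400,2.7)).items():
    c=load(n+tag+'.npz'); im=cv2.resize(c['p'][a:b,x:y,::-1],None,fx=f,fy=f,interpolation=2)
    for X,col in ((ring(C,.038),(0,255,0)),(ring(C-.03*ax,.038),(0,255,255)),(lens,(255,0,255)),(np.array([O-.17*d,O]),(255,255,0))):
        if n=='w' and X is not None and len(X)!=73: continue
        if n=='w' and X is lens: continue
        uv=(proj(c,X)-[x-.5,y*0+a-.5])*f
        cv2.polylines(im,[np.round(uv*8).astype(np.int32)],len(X)>2,col,1,cv2.LINE_AA,3)
    cv2.imwrite(f'pics/{n}{tag}o.png',im)
E
python3 ov.py 16 .083 .066
```

```text
rim [ 0.5049 -0.141   0.2728] dist along 0.1714742209197529 lat 0.0011304928981415606 vert -0.0015866597901129274 angle 0.007978018625780767 cutter ax [0.9559 0.0587 0.2879]
```

View pics/s16o.png

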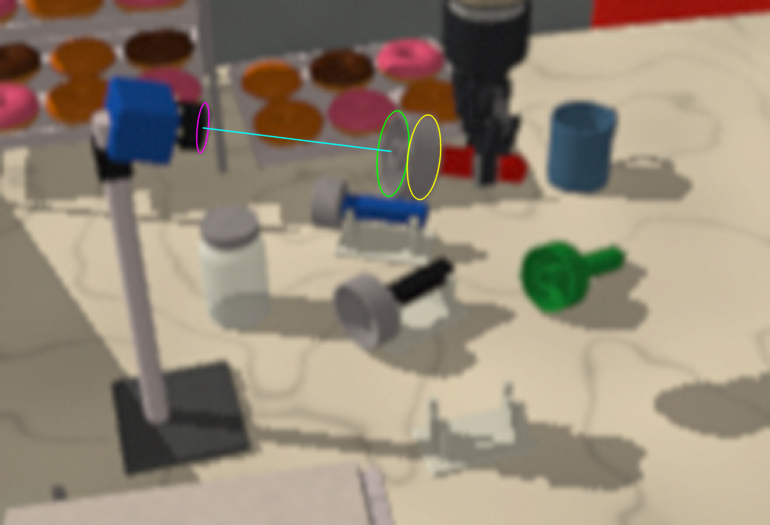

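View pics/w16o.png

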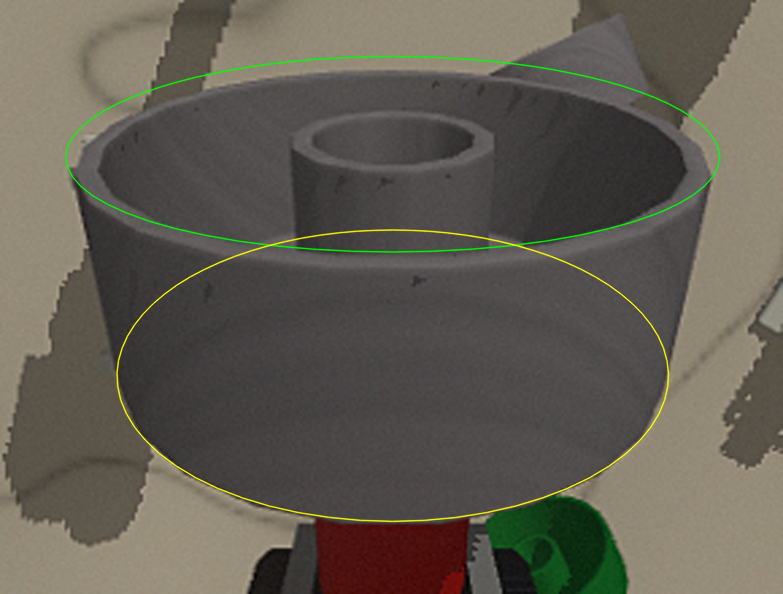

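Both overlays agree to about 1–2 mm. The rim sits about 2–3 mm too far from the glass, about 2 mm low and about 1 mm to the left. Trimming that out.

Call:
play_rows --increments '[[0,[0.04,-0.1,-0.08],0],[0,[0,0,0],0],[0,[0,0,0],0],[0,[0,0,0],0],[0,[0,0,0],0]]'

```text
time: 16.67
position: [0.4245, -0.1469, 0.2089]
orientation: [0.728, -0.685, -0.0, 0.0]
wrist_force: [-0.7, -0.4, -2.7]
grip_width: 0.267
```

Call:
play_rows --increments '[[0,[0,0,0],0],[0,[0,0,0],0],[0,[0,0,0],0],[0,[0,0,0],0],[0,[0,0,0],0]]'

```text
time: 17.08
position: [0.4245, -0.1469, 0.2089]
orientation: [0.728, -0.686, -0.0, 0.0]
wrist_force: [-0.9, -0.2, -1.3]
grip_width: 0.27
```

```bash
python3 tilt.py w17
python3 - <<'E'
from h import *
snap('scene','s17')
E
python3 ov.py 17 .0818 .0655
```

```text
[ 0.4245 -0.1469  0.2089] [-0.852  -0.2064 -1.281 ] 0.26950540100937903
n 4056 pitch 0.2900702475117087 top height over TCP at a=0 0.053583181869709916 a range -0.04150376814582356 0.02581382633046481
lateral [-0.003   0.0007]
rim [ 0.5062 -0.1427  0.2744] dist along 0.16987242055099694 lat -0.0006606064512161406 vert -0.0003824102025587406 angle 0.008162085594065113 cutter ax [0.9559 0.0576 0.2879]
```

View pics/s17o.png

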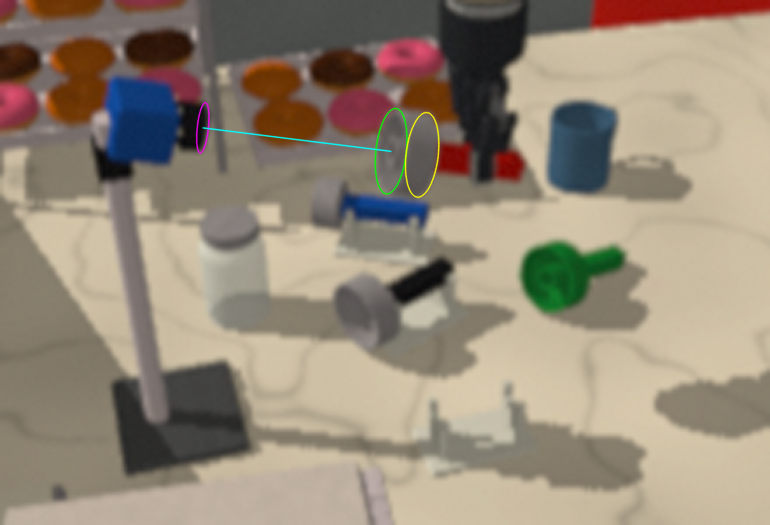

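View pics/s17.png

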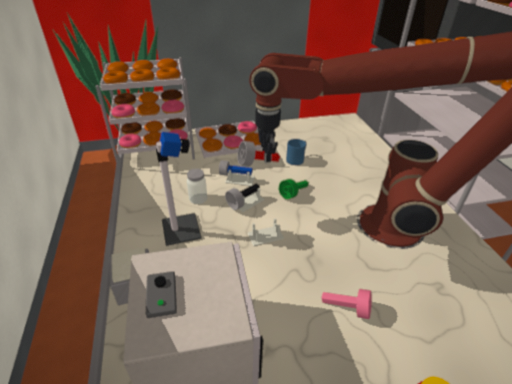

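The final view shows the door shut, the rest empty, the bystanders in place and the cutter steady. Handing in.

```bash
python3 -c "
from cell import env
print(env.job_done())"
```

```text
the job is handed in; nothing more can be done
None
```

I pushed the steriliser door shut first, then took the red-handled cutter off its rest. I handed the job in at about 17 s with the cutter gripped and held still in front of the lens.

- **Door:** the push force peaked at about 12 N. After I backed off, the door's front edge was parallel to the cabinet's to within 0.004 rad, and the last scene picture still shows it shut.
- **Tilting the cutter:** the tool can only turn about its own axis. So I tilted the cutter about 0.29 rad in a light grip by pressing its ring on the rest's front upright, then gripped it at 60 N.
- **Last checks:** all of these come from my own measurements of the pictures, good to about 2 mm:
    - The rim is about 170 mm from the glass and within 1 mm of the lens's axis.
    - It is about 0.01 rad (0.5°) off square.
    - The pose and grip did not change between the last two readings.
    - The other two cutters and the shaker look undisturbed in the last scene picture.

**What failed or disagreed:**
- **First grasp:** the fingers closed on nothing, just above the handle. The tips seen in the pictures stood about 28–30 mm above the reported TCP, so I went lower and the second grasp held. The tips touched the handle lightly (about 4 N), and the cutter did not move measurably.
- **Rim position:** the handle and the ring gave rim positions about 3 mm apart, and I used a value between them.
- **Lens yaw:** my readings of the lens's yaw ran from 0.057 to 0.072 rad. I used 0.062.

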